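Find the bowed baking pan with a straightedge

ROBOT

A 6-joint arm with a two-finger parallel gripper is mounted at the origin on the work surface. World frame = base frame: x ahead of the robot, y to its left, z up, the work surface at z = 0. Lengths are in m, angles in rad, forces in N, time in s.
With the tool pointing down it reaches from about 0.25 to 0.725 m from the base axis. Payload 4 kg.
Tool frame: the origin (TCP) lies midway between the tips of the shut fingers; the grasp point (between the pads) lies 19 mm behind it (env.grasp_offset is the distance from the TCP to the grasp point, in m); z points along the fingers, y is the direction in which the jaws open and shut (so a half turn about z gives the same grasp; the last joint's range is limited). The gripper opens to 85 mm and grips with 20 to 120 N. Pads are 22 mm wide; open, the fingers measure 114 mm over their backs; the gripper's body (76 mm by 85 mm) begins 54 mm behind the grasp point. The pads swing forward as they close: fully open they stand 13 mm farther back than shut.
Start: joints at [0, 0.241, 0.005, 1.335, 0, 1.571], TCP at [0.5, -0, 0.231] pointing down, gripper open.
Joint ranges: [-2.72, 2.72], [-1.05, 1.87], [-1.09, 1.28], [-1.99, 2.15], [-1.42, 1.44], [-3.14, 3.14]. Speed limits (rad/s): [2.79, 2.79, 3.14, 3.14, 3.14, 3.14].

INTERFACE

Orientations are given as a rotation vector (axis times angle).
In Python, from bench import sense, optics, env gives the robot as it stands.
- The arm moves only by the shell command python3 -m creep 'ROWS'. ROWS is JSON, a list of rows, each a list of 7 numbers: the shift along the tool's x, y, z in cm, then the turn, a rotation vector about the tool's x, y, z in degrees, then the closure, from 0 (fully open) to 1 (shut). In form: [[dx, dy, dz, ax, ay, az, claw], ...]. A call has 1 to 12 rows; each row is the pose to reach, as a shift and turn from the pose measured when the call began, along the tool's axes at that moment; what a row does not reach only later rows make up. A row lasts 1/10 s, in which the tool goes at most 50 mm and 8.59 degrees, less where a joint would pass 70% of its speed; a pose out of reach is approached as far as the arm can. A call with a gripper value outside its range is refused whole. The fingers move at their own pace and stop on an object; the grip force is fixed at half the most. Time passes only in rows, so rows that repeat a pose let the fingers close. It gives the time, the measured TCP pose, the force and the opening at its end, in the units of the state.
- sense(): the state, without advancing time (a new reading comes with each control period).
- optics.capture(name): name is "scene" or "side" or "wrist"; returns (picture, depth): 384x512x3 uint8, blue, green, red; 384x512 float32, m along the optical axis (not along the pixel's ray), 0 where there is no reading.
- optics.camera_info(name): a dict with "fx", "fy", "cx", "cy" (pixels), "world_to_cam" (4x4, takes a point from world to camera coordinates). Camera axes: x right, y up, looking along -z (the intrinsics and any distortion apply to the point x, -y, -z); pixel columns grow to the right and rows downward; lengths in m; the calibration is good to about 2 mm. A picture is of the moment at which its call begins: read the wrist's pose just before it. camera_info takes no time and is no camera call; for the wrist camera it gives the pose at the moment of the call.
- env.close_job(): hands the job in, once; it reports no verdict.
The state is a dict: "time": time; "joint_positions": joint angles; "joint_velocities": joint speeds; "joint_efforts": joint torques, N m; "eef_pos": TCP position; "ee_rot": TCP orientation; "ft_force": force on the tool from outside, world axes, zero at the start; "moment": the same for the moment, N m; "width": finger opening in m.
Only numpy, scipy, OpenCV 4.12 (cv2) and the standard library are available. Lean on these libraries where they do the work, as an engineer would, in place of code of your own. Each camera call takes 0.05 s, during which the arm holds its last target. There are 200 camera calls.

TASK

One of the three upturned baking pans has a bottom that has bowed upwards. Lay the straightedge lengthwise along the middle of a pan's bottom, let go of it, and press gently with the fingertips, first on its end nearest the robot and then on its far end, to feel whether it rocks; try pan after pan in this way until you find the one it rocks on. Leave the straightedge lying there, along the middle of the bowed pan, and leave everything else where it is.

Things in the scene. Friction and masses are not known exactly. Their poses are not given: they have to be found in the camera images.
- straightedge: flat aluminium bar 210 x 32 x 8 mm with a black hand grip (80 mm long, 16 wide, 24 high) on the middle of its back, 32 mm high in all; 0.16 to 0.25 kg. Starts on the table to one side of the board. Origin: centre of its underside; x along its length, z up. On a flat pan its ends do not give when pressed; on the bowed one it rocks on the swell.
- end_a (a point): place to press one end: bare bar top, 8 mm above the underside, 90 mm along -x of the straightedge. On the bowed pan the bar lies 2.5 to 4.5 mm higher than on a flat one, and a pressed end sinks about as much (twice that if the bar lay on its other end) under less than 1 N until it meets the pan's face.
- end_b (a point): the same place at the other end, 90 mm along +x of the straightedge.
- pan_1: left baking pan lying upside down, aluminium, fixed: rolled rim 250 x 158 mm below, bottom face 232 x 140 mm on top, 25 mm above the origin. Origin: centre of the rim plane; x along its length, away from the robot, z up. Thin sheet: an end pressed with over 25 N dents it, about 5 N is right. Any one of the three may be the bowed one; all have the same round stain.
- pan_2: middle baking pan lying upside down, aluminium, fixed: rolled rim 250 x 158 mm below, bottom face 232 x 140 mm on top, 25 mm above the origin. Origin: centre of the rim plane; x along its length, away from the robot, z up. Thin sheet: an end pressed with over 25 N dents it, about 5 N is right. Any one of the three may be the bowed one; all have the same round stain.
- pan_3: right baking pan lying upside down, aluminium, fixed: rolled rim 250 x 158 mm below, bottom face 232 x 140 mm on top, 25 mm above the origin. Origin: centre of the rim plane; x along its length, away from the robot, z up. Thin sheet: an end pressed with over 25 N dents it, about 5 N is right. The bowed pan (any of the three) has a low round swell in mid-face, 2.5 to 4.5 mm high.
- board: white plastic prep board 270 x 580 x 12 mm under the three pans, fixed. Origin: centre of its underside; x away from the robot, y to the left.
- scraper: bystander: bench scraper lying flat, steel blade 75 x 150 mm with a round wooden handle 19 mm thick along one long edge, at the other side of the board. Origin: centre of the blade at table level.
- bowl: bystander: small steel bowl, 104 mm across, 55 mm high, beyond the board. Origin: centre of its underside.
- tub: bystander: clear jar with a white cap, 72 mm across, 90 mm high, beyond the board. Origin: centre of its underside.
Things that resemble listed ones, but are neither listed nor needed, are in the scene too. Leave any blue look-alike of the straightedge alone.

How it is judged:
On the way, in this order (a step that is already met when the one before it is completed fails the run):
1. on the bowed pan, with the straightedge lying along its middle, the near end is pressed down on the pan (((horizontal distance between straightedge and pan_1 below 0.02 m and angle between the x axis of straightedge and the x axis of pan_1, either way round below 0.15 rad and z of straightedge in the frame of pan_1 between 0.0265 and 0.033 m and angle between straightedge's own z axis and vertical below 0.08 rad and x of the grasp point in the frame of pan_1 below -0.05 m and contact force between the fingers and straightedge above 2 N and contact force between straightedge and pan_1 above 2 N) or (horizontal distance between straightedge and pan_2 below 0.02 m and angle between the x axis of straightedge and the x axis of pan_2, either way round below 0.15 rad and z of straightedge in the frame of pan_2 between 0.0265 and 0.033 m and angle between straightedge's own z axis and vertical below 0.08 rad and x of the grasp point in the frame of pan_2 below -0.05 m and contact force between the fingers and straightedge above 2 N and contact force between straightedge and pan_2 above 2 N) or (horizontal distance between straightedge and pan_3 below 0.02 m and angle between the x axis of straightedge and the x axis of pan_3, either way round below 0.15 rad and z of straightedge in the frame of pan_3 between 0.0265 and 0.033 m and angle between straightedge's own z axis and vertical below 0.08 rad and x of the grasp point in the frame of pan_3 below -0.05 m and contact force between the fingers and straightedge above 2 N and contact force between straightedge and pan_3 above 2 N))), for 0.15 s.
2. on the bowed pan, the far end is pressed down on the pan (((horizontal distance between straightedge and pan_1 below 0.02 m and angle between the x axis of straightedge and the x axis of pan_1, either way round below 0.15 rad and z of straightedge in the frame of pan_1 between 0.0265 and 0.033 m and angle between straightedge's own z axis and vertical below 0.08 rad and x of the grasp point in the frame of pan_1 above 0.05 m and contact force between the fingers and straightedge above 2 N and contact force between straightedge and pan_1 above 2 N) or (horizontal distance between straightedge and pan_2 below 0.02 m and angle between the x axis of straightedge and the x axis of pan_2, either way round below 0.15 rad and z of straightedge in the frame of pan_2 between 0.0265 and 0.033 m and angle between straightedge's own z axis and vertical below 0.08 rad and x of the grasp point in the frame of pan_2 above 0.05 m and contact force between the fingers and straightedge above 2 N and contact force between straightedge and pan_2 above 2 N) or (horizontal distance between straightedge and pan_3 below 0.02 m and angle between the x axis of straightedge and the x axis of pan_3, either way round below 0.15 rad and z of straightedge in the frame of pan_3 between 0.0265 and 0.033 m and angle between straightedge's own z axis and vertical below 0.08 rad and x of the grasp point in the frame of pan_3 above 0.05 m and contact force between the fingers and straightedge above 2 N and contact force between straightedge and pan_3 above 2 N))), for 0.15 s.
At the end, for the whole second after the job is handed in: the straightedge lies released on the bowed pan, resting on its swell (1.5 to 8 mm above the flat face), its middle within 20 mm of the pan's middle and its length within 0.15 rad of the pan's length; it may still be dying down from its last rock (((horizontal distance between straightedge and pan_1 below 0.02 m and angle between the x axis of straightedge and the x axis of pan_1, either way round below 0.15 rad and z of straightedge in the frame of pan_1 between 0.0265 and 0.033 m and angle between straightedge's own z axis and vertical below 0.08 rad) or (horizontal distance between straightedge and pan_2 below 0.02 m and angle between the x axis of straightedge and the x axis of pan_2, either way round below 0.15 rad and z of straightedge in the frame of pan_2 between 0.0265 and 0.033 m and angle between straightedge's own z axis and vertical below 0.08 rad) or (horizontal distance between straightedge and pan_3 below 0.02 m and angle between the x axis of straightedge and the x axis of pan_3, either way round below 0.15 rad and z of straightedge in the frame of pan_3 between 0.0265 and 0.033 m and angle between straightedge's own z axis and vertical below 0.08 rad)) and linear speed of straightedge below 0.03 m/s and contact force between the fingers and straightedge below 0.05 N); the robot touches nothing.
It fails at once if with the hand at an end of the straightedge, it is pressed on a pan with more than 25 N ((x of the grasp point in the frame of straightedge below -0.05 m or x of the grasp point in the frame of straightedge above 0.05 m) and (contact force between straightedge and pan_1 above 25 N or contact force between straightedge and pan_2 above 25 N or contact force between straightedge and pan_3 above 25 N)).
It fails at once if a pan is pressed or struck with the fingers or the arm with more than 25 N (contact force between any of the fingers, the arm and pan_1 above 25 N or contact force between any of the fingers, the arm and pan_2 above 25 N or contact force between any of the fingers, the arm and pan_3 above 25 N).
It fails at once if the straightedge is dropped instead of laid down (it falls freely at over 0.6 m/s, from about 2 cm) (linear speed of straightedge above 0.6 m/s and contact force between the fingers and straightedge below 0.1 N).
It fails at once if the scraper, bowl or tub is moved more than 30 mm (distance of any of scraper, bowl, tub from where it was at the start of the episode above 0.03 m).
It also fails if it takes over 72 s, if anything falls off the work surface, if the arm or the gripper's body presses on something with over 40 N, if the wrist force passes 120 N, or if a joint passes its speed limit or range.

## Working session

There is one attempt and no reset: what is moved stays moved. The work goes in short steps, Python scripts to look and compute and a shell command to move; the robot and the scene stay as the last step left them, time stands still between calls to the robot, and variables do not carry over. Pictures are saved under pics/ and viewed, about 8 in all and at most 12, crops included, and the job is handed in when it is done.

```bash
mkdir -p pics
cat > h.py <<'E'
import numpy as np,cv2
from bench import sense,optics,env
def cap(n,f):
    i=optics.camera_info(n); p,d=optics.capture(n); cv2.imwrite('pics/'+f+'.png',p); np.savez('pics/'+f+'.npz',d=d,M=i['world_to_cam'],k=[i['fx'],i['fy'],i['cx'],i['cy']]); return p,d,i
def world(f):
    z=np.load('pics/'+f+'.npz');d=z['d'];fx,fy,cx,cy=z['k'];v,u=np.mgrid[:d.shape[0],:d.shape[1]]
    P=np.stack([(u-cx)/fx*d,-(v-cy)/fy*d,-d,np.ones_like(d)],-1)
    return (P@np.linalg.inv(z['M']).T)[...,:3]
E
python3 - <<'E'
from h import *
for n in ['scene','side','wrist']:
    p,d,i=cap(n,n+'0'); print({k:(np.round(v,3).tolist()) for k,v in i.items()})
a=[cv2.imread(f'pics/{n}0.png') for n in ['scene','side']]
cv2.imwrite('pics/s0.png',cv2.resize(a[0],(800,600)))
print(sense())
E
```

```text
{'fx': 402.674, 'fy': 402.674, 'cx': 259.422, 'cy': 187.128, 'world_to_cam': [[-0.126, 0.992, -0.011, 0.061], [-0.757, -0.089, 0.647, 0.352], [0.641, 0.09, 0.762, -1.599], [0.0, 0.0, 0.0, 1.0]]}
{'fx': 497.829, 'fy': 497.829, 'cx': 261.533, 'cy': 194.679, 'world_to_cam': [[-0.739, -0.674, 0.018, 0.4], [0.385, -0.4, 0.832, -0.222], [-0.553, 0.622, 0.555, -1.205], [0.0, 0.0, 0.0, 1.0]]}
{'fx': 336.767, 'fy': 336.767, 'cx': 254.767, 'cy': 190.397, 'world_to_cam': [[1.0, 0.0, -0.001, -0.499], [-0.001, 0.951, -0.308, 0.04], [0.001, 0.308, 0.951, -0.38], [0.0, 0.0, 0.0, 1.0]]}
{'time': 0.15, 'joint_positions': array([-3.10274705e-05,  2.41228622e-01,  4.00358173e-03,  1.33521078e+00,
        4.84341741e-06,  1.57080211e+00]), 'joint_velocities': array([-9.39570303e-04,  9.61482305e-05,  4.13917356e-03,  1.06914472e-04,
        1.45560800e-03, -2.84816128e-03]), 'joint_efforts': array([-1.62746033e-03, -3.72633219e+01,  2.52638429e+01,  1.23480460e-02,
       -1.30651040e-05,  1.49362950e-05]), 'eef_pos': array([ 4.99501773e-01, -1.40282994e-05,  2.30611628e-01]), 'ee_rot': array([-2.22065979e+00, -2.22057805e+00,  1.81494514e-03]), 'ft_force': array([-0.54529608,  0.13650734,  0.2577426 ]), 'moment': array([-0.0033999 , -0.01266491,  0.01220794]), 'width': 0.0855134836634373}
```

View pics/s0.png

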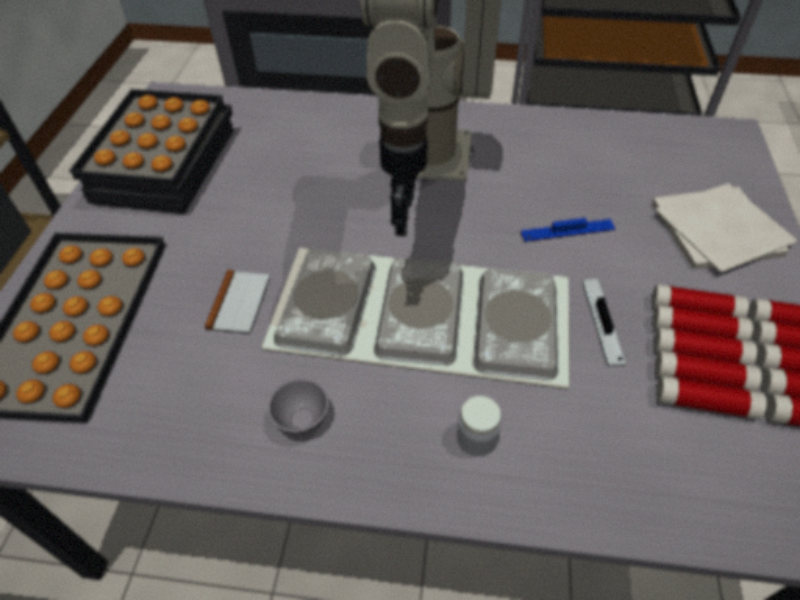

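The scene shows three pans on the board, with the straightedge on the robot's left at about (604,320) in the 800-px view. The blue decoy is at (568,230), the scraper at (237,300), the bowl at (298,407) and the tub at (480,420). Next I get the positions from depth.

Run:
```python
from h import *
for f in ['scene0','side0']:
    W=world(f);p=cv2.imread(f'pics/{f}.png');d=np.load(f'pics/{f}.npz')['d']
    z=W[...,2];print(f,'table z',np.median(z[(abs(z)<.02)&(d>0)]))
    m=((z>.030)&(z<.05)&(W[...,0]>.25)&(W[...,0]<.75)&(abs(W[...,1])<.33)&(d>0)).astype(np.uint8)
    m=cv2.morphologyEx(m,cv2.MORPH_OPEN,np.ones((3,3)))
    n,l,s,c=cv2.connectedComponentsWithStats(m)
    for i in range(1,n):
        if s[i,4]>150:
            q=W[l==i];r=cv2.minAreaRect((q[:,:2]*1000).astype(np.float32));print(s[i],np.round(r[0]),np.round(r[1]),round(r[2],1),'z',np.round(np.median(q[:,2]),4), q[:,:2].mean(0).round(3))
    # tall slender grip
    m=((z>.004)&(z<.05)&(W[...,0]>.3)&(W[...,0]<.75)&(W[...,1]>.30)&(W[...,1]<.45)&(d>0)).astype(np.uint8)
    n,l,s,c=cv2.connectedComponentsWithStats(m)
    for i in range(1,n):
        if s[i,4]>60:
            q=W[l==i];r=cv2.minAreaRect((q[:,:2]*1000).astype(np.float32));print('SE',s[i],np.round(r[0]),np.round(r[1]),round(r[2],1),np.percentile(q[:,2],[5,50,95]).round(3))
p=cv2.imread('pics/scene0.png')
a=cv2.resize(p[150:260,160:420],(780,330),interpolation=3)
b=cv2.imread('pics/side0.png');cv2.imwrite('pics/c0.png',np.vstack([a,cv2.resize(b,(360,270),interpolation=3)[:, :].repeat(1,0) if 0 else np.hstack([cv2.resize(b,(360,270)),cv2.resize(cv2.imread('pics/wrist0.png'),(360,270)),np.zeros((270,60,3),np.uint8)])]))
```

```text
scene0 table z 0.0008038133133227987
[ 176  160   63   63 2713] [ 520. -155.] [146. 239.] 86.7 z 0.038 [ 0.53  -0.154]
[ 241  165   54   64 2827] [521.  35.] [241. 145.] 0.1 z 0.0375 [0.531 0.035]
[ 305  172   51   66 2992] [531. 223.] [145. 240.] 89.7 z 0.0377 [0.54  0.223]
SE [355 177  11  74 549] [532. 316.] [ 30. 275.] 89.9 [0.008 0.013 0.017]
SE [373 179  27  56 606] [498. 393.] [212.  37.] 9.3 [0.006 0.01  0.033]
side0 table z 0.00011538512639042153
[ 261  153   82   43 1867] [ 517. -157.] [151. 240.] 87.9 z 0.0372 [ 0.51  -0.151]
[ 217  174   88   51 2340] [518.  35.] [242. 148.] 0.1 z 0.0366 [0.511 0.039]
[ 165  197   93   59 2945] [527. 222.] [149. 239.] 89.8 z 0.0366 [0.519 0.227]
SE [152 224  73  52 772] [525. 314.] [ 28. 270.] 89.9 [0.006 0.011 0.015]
SE [134 250  73  40 900] [495. 387.] [212.  46.] 9.1 [0.005 0.009 0.032]
```

View pics/c0.png

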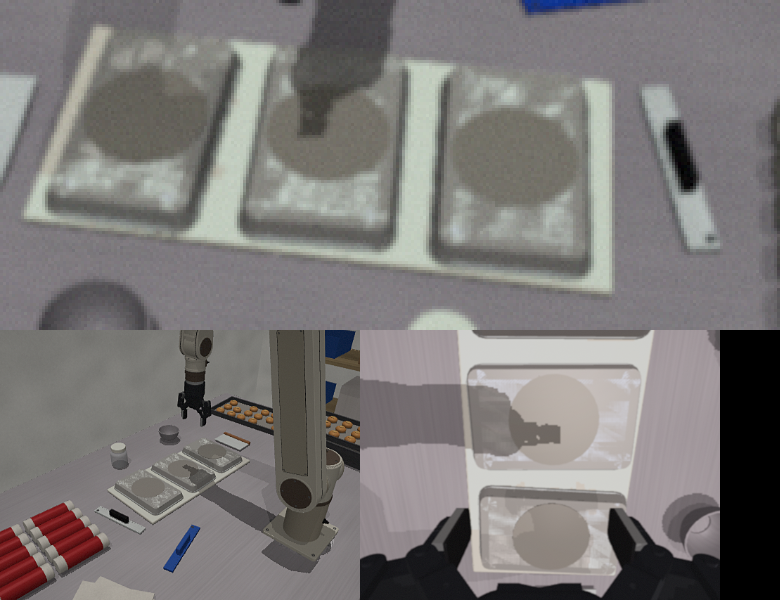

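Pan centres are about (0.529, 0.2225), (0.5195, 0.035) and (0.518, -0.156), with tops at 0.037. The straightedge is at (0.497, 0.389) with yaw 9.2°, and the measured sizes match those given. I move above the straightedge.

```bash
python3 -m creep '[[38.9,-0.2,-3,0,0,-99,0],[38.9,-0.2,0,0,0,-99,0],[38.9,-0.2,6,0,0,-99,0],[38.9,-0.2,8,0,0,-99,0],[38.9,-0.2,8,0,0,-99,0],[38.9,-0.2,8,0,0,-99,0],[38.9,-0.2,8,0,0,-99,0],[38.9,-0.2,8,0,0,-99,0],[38.9,-0.2,8,0,0,-99,0],[38.9,-0.2,8,0,0,-99,0],[38.9,-0.2,8,0,0,-99,0],[38.9,-0.2,8,0,0,-99,0]]'
cat >> h.py <<'E'
from scipy.spatial.transform import Rotation as Ro
def go(target,yaw=None):
    "cm shift & az turn in tool axes to reach world target TCP; yaw = world angle (deg) of tool x"
    s=sense();R=Ro.from_rotvec(s['ee_rot']).as_matrix()
    d=R.T@(np.array(target)-s['eef_pos'])*100
    c=np.degrees(np.arctan2(R[1,0],R[0,0]))
    out=[*np.round(d,2)]
    if yaw is not None:
        T=np.array([[np.cos(np.radians(yaw)),np.sin(np.radians(yaw)),0],[np.sin(np.radians(yaw)),-np.cos(np.radians(yaw)),0],[0,0,-1]]).T
        T=np.array([T[0],T[1],T[2]]).T
        T=np.column_stack([[np.cos(np.radians(yaw)),np.sin(np.radians(yaw)),0],[np.sin(np.radians(yaw)),-np.cos(np.radians(yaw)),0],[0,0,-1]])
        out+=[*np.round(Ro.from_matrix(R.T@T).as_rotvec(degrees=True),1)]
    print('t',s['time'],'pos',s['eef_pos'].round(4),'yawx',c.round(2),'tz',R[:,2].round(3),'w',round(s['width'],4),'F',s['ft_force'].round(2),'q',s['joint_positions'].round(2)); print('-> row',out)
E
python3 - <<'E'
from h import *
p,d,i=cap('wrist','w1'); cv2.imwrite('pics/w1.png',cv2.resize(p,(640,480)))
go([.497,.389,.012],189.2)
W=world('w1');z=W[...,2]
m=((z>.022)&(z<.045)&(abs(W[...,0]-.5)<.15)&(W[...,1]>.33)&(W[...,1]<.44)&(d>0))
q=W[m];print(len(q),cv2.minAreaRect((q[:,:2]*1000).astype(np.float32)),q.mean(0))
g=cv2.cvtColor(p,cv2.COLOR_BGR2GRAY)
# pan relief check
W=world('scene0')
for n,c in zip((1,2,3),([.529,.2225],[.5195,.035],[.518,-.156])):
    for f in ('scene0','side0'):
        W=world(f);r=W[...,:2]-c;ok=abs(W[...,2]-.037)<.012
        a=ok&(np.hypot(r[...,0],r[...,1])<.02);b=ok&(abs(abs(r[...,0])-.09)<.015)&(abs(r[...,1])<.05)
        print(n,f,W[a][:,2].mean().round(4),W[b][:,2].mean().round(4),a.sum(),b.sum())
E
```

```text
time: 1.35
eef_pos: [0.4969, 0.3891, 0.1497]
ee_rot: [0.254, -3.128, 0.001]
ft_force: [0.5, -0.5, -0.1]
width: 0.0854
t 1.4 pos [0.497  0.389  0.1498] yawx -170.67 tz [-0.003 -0.001 -1.   ] w 0.0853 F [-0.   -0.65 -0.67] q [0.66 0.55 0.25 1.27 0.   0.5 ]
-> row [np.float64(-0.04), np.float64(0.01), np.float64(13.78), np.float64(-0.0), np.float64(-0.2), np.float64(0.1)]
1824 ((494.6603698730469, 390.4984436035156), (78.94192504882812, 15.464520454406738), 9.880332946777344) [0.49233905 0.39027983 0.03114269]
1 scene0 0.0379 0.0376 109 512
1 side0 0.037 0.0367 110 513
2 scene0 0.0376 0.0376 100 493
2 side0 0.0367 0.0366 85 398
3 scene0 0.0408 0.0374 96 466
3 side0 0.0406 0.0367 62 317
```

View pics/w1.png

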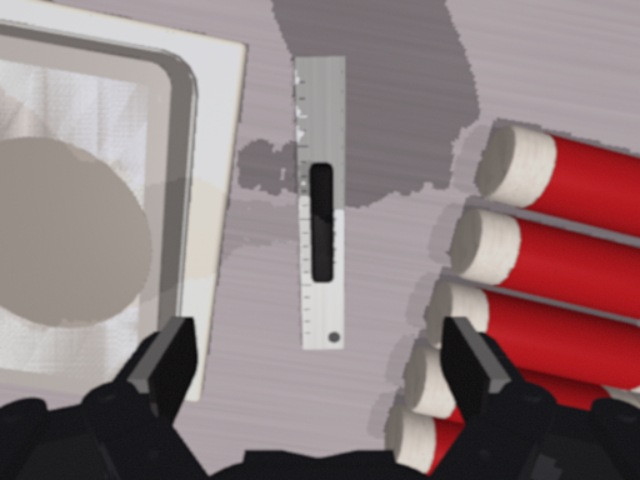

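The wrist view shows the straightedge with its grip at (321,222) and room for the fingers. Its grip sits at about (0.495, 0.390) with yaw 9.5–9.9°. Both depth cameras also hint at a swell of about 3.5 mm on pan_3 and none on pans 1 and 2, so I'll try pan_3 first. I grasp now.

```bash
python3 -m creep '[[0.2,0.1,5,0,0,-0.4,0.4],[0.2,0.1,9,0,0,-0.4,0.4],[0.2,0.1,12,0,0,-0.4,0.4],[0.2,0.1,13.5,0,0,-0.4,0.4],[0.2,0.1,13.7,0,0,-0.4,0.4],[0.2,0.1,13.7,0,0,-0.4,1],[0.2,0.1,13.7,0,0,-0.4,1],[0.2,0.1,13.7,0,0,-0.4,1],[0.2,0.1,13.7,0,0,-0.4,1],[0.2,0.1,13.7,0,0,-0.4,1]]'; python3 -c "
from h import *
go([.518,-.156,.13],183)"
```

```text
time: 2.4
eef_pos: [0.4956, 0.3904, 0.0147]
ee_rot: [-0.266, 3.13, 0.002]
ft_force: [0.6, 0.5, 6.0]
width: 0.0144
t 2.4 pos [0.4956 0.3904 0.0147] yawx -170.28 tz [ 0.     0.001 -1.   ] w 0.0144 F [0.61 0.46 5.99] q [0.67 0.66 0.07 0.98 0.   0.5 ]
-> row [np.float64(7.02), np.float64(-54.22), np.float64(-11.6), np.float64(0.1), np.float64(0.0), np.float64(6.7)]
```

```bash
python3 -m creep '[[0,0,-4,0,0,0,1],[0,0,-8,0,0,0,1],[0.7,-5,-10,0,0,2,1],[7,-54.2,-10,0,0,12.4,1],[7,-54.2,-10,0,0,12.4,1],[7,-54.2,-10,0,0,12.4,1],[7,-54.2,-10,0,0,12.4,1],[7,-54.2,-10,0,0,12.4,1],[7,-54.2,-10,0,0,12.4,1],[7,-54.2,-10,0,0,12.4,1],[7,-54.2,-10,0,0,12.4,1],[7,-54.2,-10,0,0,12.4,1]]'
python3 - <<'E'
from h import *
p,d,i=cap('wrist','w2'); cv2.imwrite('pics/w2.png',cv2.resize(p,(640,480)))
go([.518,-.156,.06],177.3)
E
```

```text
time: 3.6
eef_pos: [0.5152, -0.1076, 0.1137]
ee_rot: [-0.074, -3.14, -0.002]
ft_force: [0.8, -0.5, -1.6]
width: 0.0147
t 3.65 pos [ 0.5157 -0.1159  0.1139] yawx 176.83 tz [ 0.001 -0.006 -1.   ] w 0.0146 F [ 1.18 -4.34 -2.26] q [-0.22  0.37 -0.13  1.07 -0.01 -0.16]
-> row [np.float64(-0.45), np.float64(-3.96), np.float64(5.41), np.float64(-0.3), np.float64(0.0), np.float64(-0.5)]
```

View pics/w2.png

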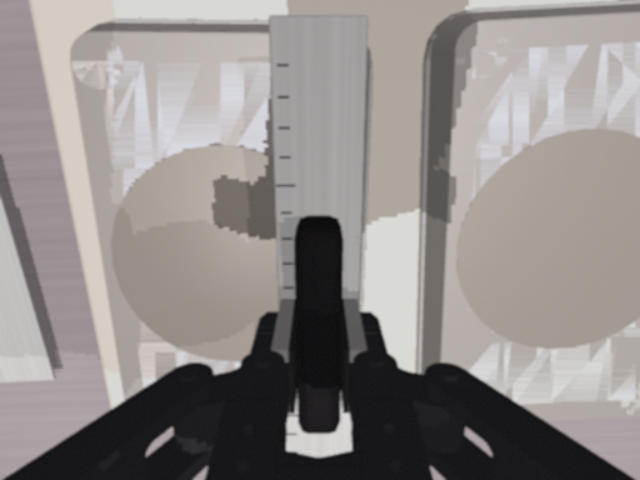

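The bar is held firmly and lies lengthwise, with the pan_3 stain centred near (215,250). I centre it over pan_3 and lower.

```bash
python3 -m creep '[[-0.4,-4,0,0,0,-0.5,1],[-0.4,-4,3,0,0,-0.5,1],[-0.4,-4,4.5,0,0,-0.5,1],[-0.4,-4,5.2,0,0,-0.5,1],[-0.4,-4,5.2,0,0,-0.5,1],[-0.4,-4,5.2,0,0,-0.5,1]]'
python3 - <<'E'
from h import *
go([.518,-.156,.056],177.3)
p,d,i=cap('scene','s3');a=cv2.resize(p[140:250,150:260],(480,480),interpolation=3)
p,d,i=cap('side','d3');b=cv2.resize(p[120:240,230:370],(320,274),interpolation=3)
c=np.zeros((480,800,3),np.uint8);c[:,:480]=a;c[:274,480:]=b;cv2.imwrite('pics/c3.png',c)
E
```

```text
time: 4.25
eef_pos: [0.518, -0.156, 0.0626]
ee_rot: [0.072, 3.139, -0.01]
ft_force: [0.6, -0.1, -1.8]
width: 0.0144
t 4.25 pos [ 0.518  -0.156   0.0626] yawx 177.37 tz [ 0.001 -0.006 -1.   ] w 0.0144 F [ 0.57 -0.12 -1.76] q [-0.29  0.45 -0.16  0.96 -0.01 -0.24]
-> row [np.float64(-0.0), np.float64(0.01), np.float64(0.66), np.float64(-0.3), np.float64(0.1), np.float64(0.1)]
```

View pics/c3.png

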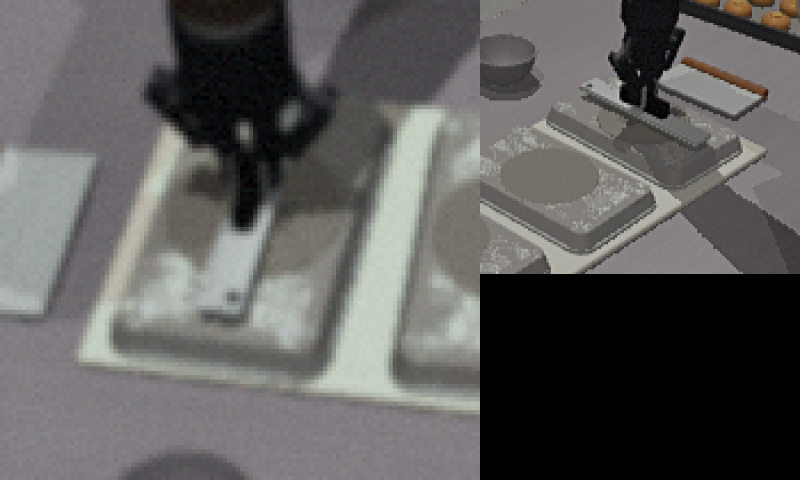

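The bar hangs over the middle of pan_3, aligned with its length. I lower it to touch.

```bash
python3 -m creep '[[0,0,0.3,-0.3,0,0,1],[0,0,0.5,-0.3,0,0,1],[0,0,0.6,-0.3,0,0,1],[0,0,0.6,-0.3,0,0,1]]'
```

```text
time: 4.75
eef_pos: [0.5184, -0.1562, 0.0571]
ee_rot: [0.072, 3.138, -0.002]
ft_force: [0.9, 0.4, -1.9]
width: 0.0144
```

```bash
python3 -m creep '[[0,0,0.15,0,0,0,1],[0,0,0.2,0,0,0,1],[0,0,0.2,0,0,0,1]]'
```

```text
time: 5.05
eef_pos: [0.5185, -0.1562, 0.0555]
ee_rot: [0.072, 3.138, -0.002]
ft_force: [-0.9, 0.3, 1.2]
width: 0.0144
```

Contact comes with the underside about 3.8 mm above the flat face. I release, retreat and look.

```bash
python3 -m creep '[[0,0,0,0,0,0,0.8],[0,0,0,0,0,0,0.5],[0,0,0,0,0,0,0.5],[0,0,0,0,0,0,0.5],[0,0,-2,0,0,0,0.5],[0,0,-6,0,0,0,0.5],[-10.5,0,-8,0,0,0,1],[-10.5,0,-8,0,0,0,1],[-10.5,0,-8,0,0,0,1],[-10.5,0,-8,0,0,0,1],[-10.5,0,-8,0,0,0,1],[-10.5,0,-8,0,0,0,1]]'
python3 - <<'E'
from h import *
go([.428,-.152,.06],177.3)
p,d,i=cap('wrist','w4'); 
q,_,_=cap('scene','s4');cv2.imwrite('pics/c4.png',np.hstack([cv2.resize(p,(400,300)),cv2.resize(q[140:250,150:297],(400,300),interpolation=3)]))
W=world('s4');z=W[...,2]
m=(z>.060)&(z<.085)&(abs(W[...,0]-.518)<.09)&(abs(W[...,1]+.156)<.06)
r=W[m];print(len(r),cv2.minAreaRect((r[:,:2]*1000).astype(np.float32)),r.mean(0))
m=(z>.043)&(z<.06)&(abs(W[...,0]-.518)<.13)&(abs(W[...,1]+.156)<.04)
r=W[m];print(len(r),cv2.minAreaRect((r[:,:2]*1000).astype(np.float32)),r.mean(0))
for lo,hi in ((.40,.44),(.44,.47),(.56,.59),(.59,.63)):
    k=r[(r[:,0]>lo)&(r[:,0]<hi)];print(lo,len(k),np.median(k[:,2]).round(4) if len(k) else '')
E
```

```text
time: 6.25
eef_pos: [0.6214, -0.1608, 0.1352]
ee_rot: [0.073, 3.14, -0.001]
ft_force: [-0.4, -0.5, -0.1]
width: 0.0001
t 6.25 pos [ 0.6214 -0.1608  0.1352] yawx 177.35 tz [ 0.001 -0.001 -1.   ] w 0.0001 F [-0.43 -0.52 -0.13] q [-0.25  0.57  0.25  1.25 -0.   -0.21]
-> row [np.float64(19.36), np.float64(-0.01), np.float64(7.51), np.float64(-0.0), np.float64(0.0), np.float64(0.1)]
62 ((534.07373046875, -151.13177490234375), (14.007671356201172, 52.176815032958984), 80.33309936523438) [ 0.54331141 -0.15153579  0.06874694]
424 ((519.8892822265625, -148.334716796875), (50.32981491088867, 211.25238037109375), 84.42013549804688) [ 0.53550281 -0.15097054  0.04894858]
0.4 62 0.049
0.44 44 0.0488
0.56 86 0.0486
0.59 113 0.0488
```

View pics/c4.png

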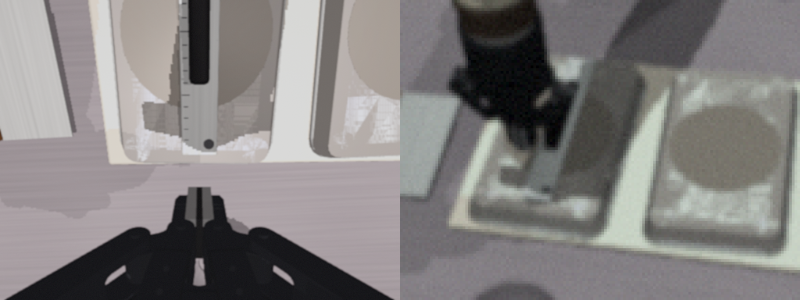

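The bar lies along pan_3's middle, at about (0.519, -0.153), level, with its top at about 0.049. The fingers are over the far end, so I cross above the grip to the near end first.

```bash
python3 -m creep '[[19.3,0,0,0,0,0,1],[19.3,0,0,0,0,0,1],[19.3,0,0,0,0,0,1],[19.3,0,0,0,0,0,1],[19.3,0,2,0,0,0,1],[19.3,0,5,0,0,0,1],[19.3,0,7,0,0,0,1],[19.3,0,7.6,0,0,0,1],[19.3,0,7.8,0,0,0,1],[19.3,0,7.8,0,0,0,1]]'; python3 -c "
from h import *
go([.4286,-.152,.055],177.3)"
```

```text
time: 7.35
eef_pos: [0.4295, -0.1522, 0.058]
ee_rot: [0.073, 3.138, -0.002]
ft_force: [0.7, -0.2, -0.0]
width: 0.0004
t 7.35 pos [ 0.4295 -0.1522  0.058 ] yawx 177.35 tz [ 0.003 -0.001 -1.   ] w 0.0004 F [ 0.75 -0.22 -0.01] q [-0.34  0.31 -0.39  0.86 -0.   -0.29]
-> row [np.float64(0.1), np.float64(0.02), np.float64(0.3), np.float64(-0.1), np.float64(0.2), np.float64(0.0)]
```

```bash
python3 -m creep '[[0,0,0.4,0,0,0,1],[0,0,0.8,0,0,0,1],[0,0,1.0,0,0,0,1],[0,0,1.0,0,0,0,1]]';python3 -m creep '[[0,0,0.1,0,0,0,1],[0,0,0.2,0,0,0,1],[0,0,0.2,0,0,0,1]]'
```

```text
time: 7.75
eef_pos: [0.4295, -0.1522, 0.0478]
ee_rot: [0.073, 3.138, -0.002]
ft_force: [-0.1, 0.2, 0.3]
width: 0.0002
time: 8.05
eef_pos: [0.4295, -0.1522, 0.046]
ee_rot: [0.073, 3.138, -0.002]
ft_force: [-1.3, -0.4, 1.8]
width: -0.0
```

```bash
python3 -m creep '[[0,0,0.1,0,0,0,1],[0,0,0.15,0,0,0,1],[0,0,0.15,0,0,0,1]]'
```

```text
time: 8.35
eef_pos: [0.4295, -0.1523, 0.0457]
ee_rot: [0.073, 3.138, -0.003]
ft_force: [-4.3, 1.4, 11.3]
width: 0.0
```

The end sank about 3 mm and met the pan's face at about 11 N. I hold gently, then lift and go to the far end.

```bash
python3 -m creep '[[0,0,0.08,0,0,0,1],[0,0,0.08,0,0,0,1],[0,0,0.08,0,0,0,1]]'; python3 -m creep '[[0,0,-1,0,0,0,1],[0,0,-4,0,0,0,1],[0,0,-7,0,0,0,1],[-5,0,-8,0,0,0,1],[-18,0,-8,0,0,0,1],[-18,0,-8,0,0,0,1],[-18,0,-8,0,0,0,1],[-18,0,-8,0,0,0,1],[-18,0,-8,0,0,0,1]]'
python3 - <<'E'
from h import *
p,d,i=cap('wrist','w5'); W=world('w5');z=W[...,2]
go([.6084,-.1604,.058],177.3)
for lo,hi in ((.44,.47),(.56,.59),(.59,.615)):
    k=W[(W[...,0]>lo)&(W[...,0]<hi)&(abs(W[...,1]+.157)<.02)&(z>.03)&(z<.06)];print(lo,len(k),np.median(k[:,2]).round(4) if len(k) else '')
E
```

```text
time: 8.65
eef_pos: [0.4295, -0.1523, 0.0458]
ee_rot: [0.073, 3.137, -0.003]
ft_force: [-2.9, 0.6, 8.2]
width: 0.0001
time: 9.55
eef_pos: [0.6089, -0.1602, 0.1257]
ee_rot: [0.072, 3.139, -0.002]
ft_force: [-0.1, 0.4, -0.4]
width: 0.0001
t 9.6 pos [ 0.6082 -0.1602  0.126 ] yawx 177.35 tz [ 0.002 -0.001 -1.   ] w -0.0002 F [-0.54  1.16  0.21] q [-0.26  0.55  0.19  1.21 -0.   -0.21]
-> row [np.float64(-0.01), np.float64(-0.0), np.float64(6.8), np.float64(-0.1), np.float64(0.1), np.float64(0.1)]
0.44 0 
0.56 2531 0.0489
0.59 1915 0.0491
```

```bash
python3 -m creep '[[0,0,3,0,0,0,1],[0,0,5,0,0,0,1],[0,0,6.6,0,0,0,1],[0,0,7,0,0,0,1],[0,0,7.4,0,0,0,1],[0,0,7.7,0,0,0,1],[0,0,7.7,0,0,0,1]]';python3 -m creep '[[0,0,0.1,0,0,0,1],[0,0,0.2,0,0,0,1],[0,0,0.2,0,0,0,1]]'
```

```text
time: 10.3
eef_pos: [0.6084, -0.1605, 0.0497]
ee_rot: [0.073, 3.138, -0.003]
ft_force: [-0.1, -0.6, 0.3]
width: -0.0
time: 10.6
eef_pos: [0.6088, -0.1606, 0.0481]
ee_rot: [0.073, 3.137, -0.003]
ft_force: [0.6, -0.2, 0.6]
width: -0.0001
```

```bash
python3 -m creep '[[0,0,0.1,0,0,0,1],[0,0,0.2,0,0,0,1],[0,0,0.25,0,0,0,1],[0,0,0.25,0,0,0,1]]'; python3 -m creep '[[0,0,0.07,0,0,0,1],[0,0,0.1,0,0,0,1],[0,0,0.1,0,0,0,1]]'
```

```text
time: 11.0
eef_pos: [0.609, -0.1607, 0.0459]
ee_rot: [0.073, 3.137, -0.003]
ft_force: [-0.7, -0.4, 3.2]
width: -0.0001
time: 11.3
eef_pos: [0.6091, -0.1607, 0.0458]
ee_rot: [0.073, 3.136, -0.003]
ft_force: [-2.1, 0.3, 6.2]
width: 0.0003
```

The far end sank about 3 mm too, so the bar rocks. I hold briefly, retreat, and check.

```bash
python3 -m creep '[[0,0,0.08,0,0,0,1],[0,0,0.08,0,0,0,1],[0,0,0.08,0,0,0,1]]'; python3 -m creep '[[0,0,-1,0,0,0,1],[0,0,-4,0,0,0,1],[0,0,-8,0,0,0,1],[0,0,-11,0,0,0,1],[0,10,-13,0,0,0,1],[0,20,-13,0,0,0,1],[0,20,-13,0,0,0,1],[0,20,-13,0,0,0,1],[0,20,-13,0,0,0,1],[0,20,-13,0,0,0,1]]'
python3 - <<'E'
from h import *
q,_,_=cap('scene','s6');r_,_,_=cap('side','d6');cv2.imwrite('pics/c6.png',np.hstack([cv2.resize(r_[120:240,210:370],(400,300),interpolation=3),cv2.resize(q[140:250,150:297],(400,300),interpolation=3)]))
for f in ('s6','d6'):
    W=world(f);z=W[...,2]
    m=(z>.043)&(z<.08)&(abs(W[...,0]-.518)<.13)&(abs(W[...,1]+.156)<.04)
    r=W[m];print(len(r),cv2.minAreaRect((r[:,:2]*1000).astype(np.float32)))
    for lo,hi in ((.41,.44),(.44,.47),(.57,.59),(.59,.63)):
        k=r[(r[:,0]>lo)&(r[:,0]<hi)];print(lo,len(k),np.median(k[:,2]).round(4) if len(k) else '')
    m=(z>.031)&(z<.045)&(abs(W[...,0]-.518)<.14)&(abs(W[...,1]+.156)<.09)
    print('pan',cv2.minAreaRect((W[m][:,:2]*1000).astype(np.float32)))
go([.5,0,.2])
E
```

```text
time: 11.6
eef_pos: [0.6091, -0.1607, 0.0458]
ee_rot: [0.073, 3.136, -0.004]
ft_force: [-0.8, 0.1, 6.4]
width: 0.0004
time: 12.6
eef_pos: [0.6176, 0.041, 0.1757]
ee_rot: [0.068, 3.136, -0.004]
ft_force: [0.2, -0.3, 0.7]
width: 0.0002
595 ((519.7273559570312, -156.58633422851562), (212.12942504882812, 71.09195709228516), 1.3411825895309448)
0.41 58 0.0492
0.44 63 0.05
0.57 57 0.0487
0.59 114 0.0482
pan ((520.9398193359375, -154.30673217773438), (145.99864196777344, 238.40652465820312), 86.58341979980469)
525 ((517.6044921875, -152.79266357421875), (214.21621704101562, 60.26860809326172), 2.570753574371338)
0.41 65 0.0474
0.44 67 0.0472
0.57 36 0.049
0.59 59 0.0478
pan ((517.2310791015625, -155.4832000732422), (150.5215301513672, 244.80462646484375), 86.59285736083984)
t 12.7 pos [0.6175 0.0387 0.1753] yawx 177.31 tz [ 0.005 -0.003 -1.   ] w 0.0001 F [-0.44 -0.82 -0.76] q [ 0.06  0.5   0.24  1.31 -0.    0.11]
-> row [np.float64(11.55), np.float64(-4.42), np.float64(-2.51)]
```

View pics/c6.png

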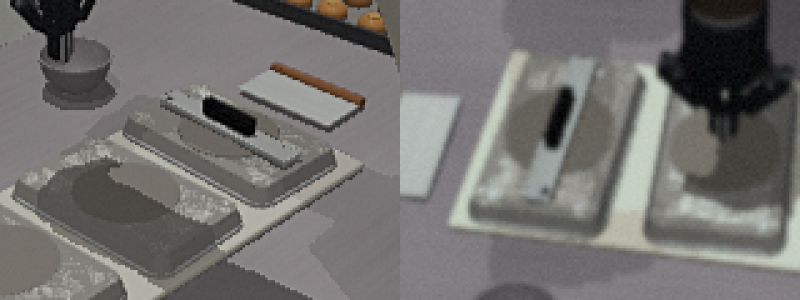

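The bar lies released along the middle of pan_3, grip at about (230,115) in the side crop, with nothing touching it. I let it settle for a second and hand in.

```bash
python3 -m creep '[[0,0,-1,0,0,0,1],[0,0,-1,0,0,0,1],[0,0,-1,0,0,0,1],[0,0,-1,0,0,0,1],[0,0,-1,0,0,0,1],[0,0,-1,0,0,0,1],[0,0,-1,0,0,0,1],[0,0,-1,0,0,0,1],[0,0,-1,0,0,0,1],[0,0,-1,0,0,0,1]]'; python3 -c "
from bench import env
print(env.close_job())"
```

```text
time: 13.7
eef_pos: [0.6175, 0.0388, 0.1853]
ee_rot: [0.073, 3.136, -0.004]
ft_force: [0.5, -0.7, 0.2]
width: 0.0004
the job is handed in; nothing more can be done
None
```

The bowed pan is pan_3, the right one. The straightedge is lying released along its middle and the job is handed in, at about 14 s of robot time; no verdict was reported.

- **Choice of pan:** Both depth cameras showed a swell of about 3.5 mm on pan_3 and none on the other two. I therefore tried pan_3 first and never laid the straightedge on pan_1 or pan_2.
- **Rocking test:** I pressed the near end first, with about 8 to 11 N, then the far end, with about 6 N. Each end gave about 3 mm under roughly 2–3 N or less and then stopped on the pan's face, well under the 25 N limit.
- **Final position:** The last pictures show the bar within a few millimetres of the pan's centre and in line with its length. Its top is at about 0.047 to 0.050 m, so it rests on the swell. The gripper is clear of everything, and I saw no bystander disturbed.
- **Disagreement in the checks:** The last two depth views differ on tilt: the scene camera put the near end 1 to 2 mm higher, while the side camera put it about 1 mm lower. The bar may still have been settling, so I waited one more second before handing in. The yaw from the final fit was also unreliable because stray pixels got in, so I judged the alignment by eye and from the tool angle when I laid it down.

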